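# Slide a thin slide tray out over the end of the loading ledge

### The job

On the raised black loading ledge, first tip the upright orange gate outwards with a fingertip so that it drops down out of the way, and only then push the thin blue tray along its lane, flat on the ledge, until about a third of its length sticks out past the gate end, so that a gloved hand can take it by its edge. Only push: never lift the tray or let it fall, leave the white tray where it is and do not disturb the other things on the bench; finish with the hand clear.

Things in the scene. Friction and masses are not known exactly. Their poses are not given: they have to be found in the camera images.
- ledge: Fixed ledge; origin on the table under its centre. Black deck 154 (x) by 320 (y) mm, top 70 mm above the table. Full-length rails along y, 6 mm wide, rising 10 mm above the deck, at x = -74, 0, +74 mm, make two lanes 68 mm wide centred at x = -37 and +37 mm. Its -y end (y = -160 mm) is the gate end, on the robot's right at zero yaw; the +y end is open. Yaw varies up to 0.35 rad.
- ledge_end (a point): Middle of the deck's top edge at the gate end (ledge x = 0, y = -160 mm, height 70 mm); axes as the ledge's.
- gate (a joint): Angle of the orange gate, a flap 138 mm wide, 50 tall, 5 thick, hinged along ledge x 6 mm outside the deck's end and 10 mm below its top: upright it rises 40 mm above the deck and blocks both lanes. 0 = upright (starts at 0 to 0.1); grows as its top tips outwards (ledge -y). Slight friction (0.1 N at its top); past about 0.4 rad it drops by its own weight to its stop at 2.7 rad, below the deck.
- gate_top (a point): Middle of the gate's top edge, 50 mm from the hinge; moves with the gate.
- blue_tray: Loose thin blue plastic tray, flat, 62 (x) by 120 (y) by 6 mm, four grey windows on top, 80 to 150 g; origin at the centre of its underside. Lies in either lane, long side along it, 3 mm of play each side. Its leading (-y) edge starts 70 to 110 mm short of the gate end, with at least 85 mm of bare deck behind the tray. It tips off if it overhangs 60 mm.
- blue_tray_lead (a point): Middle of the blue tray's leading (-y, gate side) edge at its underside, 60 mm from the tray's origin.
- white_tray: Second tray of the same size, in white, in the other lane; origin at the centre of its underside. To be left alone.
- reagent_bottle: Clear bottle with a blue cap, 64 mm across, 140 mm tall, loose on the table right of the ledge; origin at the base centre. Bystander.
- carton: White paper carton 55 x 130 x 50 mm, loose on the table right of the ledge; origin at the base centre. Bystander.
- tip_box: Grey box with a green lid, 77 x 112 x 56 mm, loose on the table left of the ledge; origin at the base centre. Bystander.
- jar: Amber jar with a white cap, 48 mm across, 55 mm tall, loose on the table just beyond the ledge's far long side; origin at the base centre. Bystander.
- beaker: Clear plastic beaker, 70 mm across, 85 mm tall, loose on the table left of the ledge; origin at the base centre. Bystander.
There are look-alikes about, which are no part of the job. Of the things shaped like the blue_tray, the blue one is meant.

How it is judged:
On the way, in this order (a step that is already met when the one before it is completed fails the run):
1. the gate is dropped while the blue tray is still at least 20 mm back from the ledge's end (value of joint gate above 2.2 rad and y of blue_tray_lead in the frame of ledge above -0.14 m), for 0.2 s.
2. the blue tray sticks out past the end by 26 to 54 mm, lying flat (y of blue_tray_lead in the frame of ledge between -0.214 and -0.186 m and height (world z) of blue_tray between 0.064 and 0.076 m and angle between blue_tray's own z axis and vertical below 0.06 rad and angle between the y axis of blue_tray and the y axis of ledge, either way round below 0.1 rad), for 0.2 s.
At the end, for the whole second after the job is handed in: The blue tray lies still and flat in its lane on the deck with 26 to 54 mm of its 120 mm length past the ledge's gate end, the gate hangs down (beyond 2.2 rad), and the white tray is within 15 mm of its start (all of step 2 and value of joint gate above 2.2 rad and linear speed of blue_tray below 0.01 m/s and distance of white_tray from where it was at the start of the episode below 0.015 m); the robot touches nothing.
It fails at once if the blue tray is lifted off the deck (more than 12 mm), or falls from it (height (world z) of blue_tray above 0.082 m or height (world z) of blue_tray below 0.055 m or angle between blue_tray's own z axis and vertical above 0.25 rad).
It fails at once if the white tray is moved more than 15 mm (distance of white_tray from where it was at the start of the episode above 0.015 m).
It fails at once if a bystander is moved more than 25 mm or tipped (distance of any of reagent_bottle, carton, tip_box, jar, beaker from where it was at the start of the episode above 0.025 m or angle between any of reagent_bottle, carton, tip_box, jar, beaker's own z axis and vertical above 0.4 rad).
It also fails if it takes over 46 s, if anything falls off the work surface, if the arm or the gripper's body presses on something with over 40 N, if the wrist force passes 120 N, or if a joint passes its speed limit or range.

### The arm

A 6-joint arm with a two-finger parallel gripper is mounted at the origin on the work surface. World frame = base frame: x ahead of the robot, y to its left, z up, the work surface at z = 0. Lengths are in m, angles in rad, forces in N, time in s.
With the tool pointing down it reaches from about 0.3 to 0.875 m from the base axis. Payload 6.4 kg.
Tool frame: the origin (TCP) lies on the front face of the gripper's body, between the roots of the fingers; the fingertips stand 73 mm ahead of it and the grasp point (between the pads) lies ctrl.pinch_z ahead of it (ctrl.pinch_z is the distance from the TCP to the grasp point, in m); z points along the fingers, x is the direction in which the jaws open and shut, and the axes are right-handed (so a half turn about z gives the same grasp; the last joint's range is limited). The gripper opens to 85 mm and grips with 20 to 120 N. Pads are 22 mm wide; open, the fingers measure 114 mm over their backs; the gripper's body (76 mm by 85 mm) begins 54 mm behind the grasp point. The pads swing forward as they close: fully open they stand 13 mm farther back than shut.
Start: joints at [-1.319, 0.181, 1.607, -0, 1.354, -0.206], TCP at [0.254, -0.516, 0.304] pointing down, gripper open.
Joint ranges: [-2.99, 2.99], [-0.89, 2.07], [0.3, 2.58], [-1.14, 4.28], [0, 2.63], [-3.12, 3.12]. Speed limits (rad/s): [2.57, 2.57, 3.01, 3.14, 3.14, 3.14].

### API

Orientations are given as a unit quaternion [w, x, y, z].
In Python, from bench import ctrl gives the robot as it stands.
- The arm moves only by the tool move_arm, never from a script. Its argument "rows" is text: rows parted by semicolons, each of 7 numbers parted by spaces: the shift along the tool's x, y, z in cm, then the turn, a rotation vector about the tool's x, y, z in degrees, then the opening, from 0 (shut) to 1 (fully open). In form: x y z rx ry rz grip; .... A call has 1 to 20 rows; each row shifts and turns the commanded pose from where the row before left it, along the tool's axes as they then stand; what a row does not reach is not made up. A row lasts 1/10 s, in which the tool goes at most 50 mm and 8.59 degrees, less where a joint would pass 70% of its speed; a pose out of reach is approached as far as the arm can. A call with a gripper value outside its range is refused whole. The fingers move at their own pace and stop on an object; the grip force is fixed at half the most. Time passes only in rows, so rows that do not move let the fingers close. It gives the time, the measured TCP pose, the force and the opening at its end, in the units of the state.
- ctrl.get_obs(): the state, without advancing time (a new reading comes with each control period).
- ctrl.camera(name): name is "scene" or "top"; returns a dict with "color" (420x560x3 uint8, blue, green, red), "fx", "fy", "cx", "cy" (pixels), "k1" (the pictures are not rectified: a ray, as slopes to the right and down, at radius r is drawn at 1 + k1 r^2 times it, then the intrinsics apply), "rvec" (rotation vector, rad) and "tvec" (3), from world to camera coordinates, as OpenCV has them. Camera axes: x right, y down, z forward; pixel columns grow to the right and rows downward; lengths in m; the calibration is good to about 2 mm. A picture is of the moment at which its call begins. There is no depth.
- ctrl.hand_in(): hands the job in, once; it reports no verdict.
Trained networks look in the newest picture that a camera, given by its name, has taken for a name from the list of things; names that differ only in an ending like _2 or _b are one class to them, and where a whole thing is asked for, a point or a joint stands for the part that bears it (a point fixed in the world has none). Each returns a list of dicts, best first, with "confidence" (0 to 1); they miss things now and then, are a little off and sometimes report something else, mostly with a low value. They report only what shows in the picture. A call takes as long as a camera call. They do not tell look-alikes from the thing itself.
- ctrl.look_for(camera, query): "bbox" ([left, top, right, bottom] in pixels, round what is visible of it).
- ctrl.trace(camera, query): "region" (420x560 bool, what is visible of it) and "bbox" ([left, top, right, bottom] in pixels, round what is visible of it).
The state is a dict: "time_s": time; "q": joint angles; "dq": joint speeds; "joint_efforts": joint torques, N m; "eef_pos": TCP position; "eef_rot": TCP orientation; "wrist_force": force on the tool from outside, world axes, zero at the start; "torque": the same for the moment, N m; "opening": opening from 0.0 (shut) to 1.0 (fully open).
Only numpy, scipy, OpenCV 4.12 (cv2) and the standard library are available. Lean on these libraries where they do the work, as an engineer would, in place of code of your own. Each camera call takes 0.05 s, during which the arm holds its last target.

## Working session

There is one attempt and no reset: what is moved stays moved. The work goes in short steps, Python scripts to look and compute and a tool call to move; the robot and the scene stay as the last step left them, time stands still between calls to the robot, and variables do not carry over. Pictures are saved under pics/ and viewed, and the job is handed in when it is done.

Besides the shell and the picture viewer there is one more tool, called as name(argument=value, ...) on one line, values as JSON. move_arm: Moves the arm, as the interface text tells. Its arguments: {"type":"object","properties":{"rows":{"type":"string"}},"required":["rows"]}

```bash
mkdir -p pics; ls
python3 - <<'E'
from bench import ctrl
import cv2
for c in ("scene","top"):
    d=ctrl.camera(c); cv2.imwrite(f"pics/{c}0.png",d["color"])
    print(c,{k:v for k,v in d.items() if k!="color"})
    for q in ("ledge","gate","blue_tray","white_tray","reagent_bottle","carton","tip_box","jar","beaker"):
        print(q,[(r["bbox"],round(r["confidence"],2)) for r in ctrl.look_for(c,q)])
o=ctrl.get_obs();print(o, ctrl.pinch_z)
E
```

```text
pics
scene {'fx': 482.2925919502462, 'fy': 482.2925919502462, 'cx': 280.6037464447058, 'cy': 213.5793030500155, 'k1': -0.018268474211631507, 'rvec': array([ 1.24257694,  2.38589735, -0.8437164 ]), 'tvec': array([ 0.34872234, -0.27751666,  1.86656739])}
ledge [([231.4, 191.4, 347.8, 268.3], 0.89)]
gate [([233.1, 189.5, 256.7, 228.6], 0.75)]
blue_tray [([234.1, 169.7, 270.2, 196.2], 0.87), ([282.5, 180.7, 319.7, 207.4], 0.83), ([274.3, 203.9, 317.1, 231.1], 0.66)]
white_tray [([264.9, 222.0, 304.2, 246.0], 0.71)]
reagent_bottle [([156.8, 161.3, 181.1, 197.4], 0.92)]
carton [([194.0, 141.2, 233.0, 166.7], 0.58)]
tip_box [([392.8, 261.7, 435.8, 304.4], 0.94)]
jar [([256.3, 248.0, 271.2, 270.1], 0.68)]
beaker [([373.4, 305.5, 403.2, 337.8], 0.92)]
top {'fx': 512.7701180481166, 'fy': 512.7701180481166, 'cx': 282.1988991007246, 'cy': 212.94270423978497, 'k1': 0.03971524996553479, 'rvec': array([ 2.18204741, -2.21045813,  0.08543113]), 'tvec': array([-0.03094863,  0.54507078,  1.50369745])}
ledge [([203.5, 164.0, 329.4, 242.2], 0.62)]
gate [([314.5, 167.1, 329.5, 210.9], 0.68)]
blue_tray [([
[... 406 characters left out ...]
: 1.0, 'q': array([-1.31931127e+00,  1.80783328e-01,  1.60696940e+00, -1.02962617e-05,
        1.35375461e+00, -2.06277807e-01]), 'dq': array([1.27968270e-03, 1.83526191e-03, 6.15966762e-05, 8.93163670e-04,
       1.36926031e-04, 5.04242058e-05]), 'joint_efforts': array([ 1.13769023e-03, -4.44852161e+01, -3.51682913e+01, -1.89757980e-04,
        5.97999187e-04,  1.26268591e-05]), 'eef_pos': array([ 0.25415151, -0.51582563,  0.30391265]), 'eef_rot': array([ 3.31083808e-05,  8.49100816e-01, -5.28230822e-01,  2.73638767e-05]), 'wrist_force': array([-0.90817881,  0.03948227,  0.36893677]), 'torque': array([ 3.01158666e-02,  3.41356096e-02, -9.67514699e-05]), 'opening': 1.0009769143678207} 0.0539
```

Run:
```python
import cv2
a=cv2.imread("pics/scene0.png");b=cv2.imread("pics/top0.png")
cv2.imwrite("pics/scene0c.png",cv2.resize(a[130:350,140:450],None,fx=2.5,fy=2.5,interpolation=cv2.INTER_CUBIC))
cv2.imwrite("pics/top0c.png",cv2.resize(b[130:300,90:450],None,fx=2.2,fy=2.2,interpolation=cv2.INTER_CUBIC))
```

```text
(no output)
```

View pics/scene0c.png

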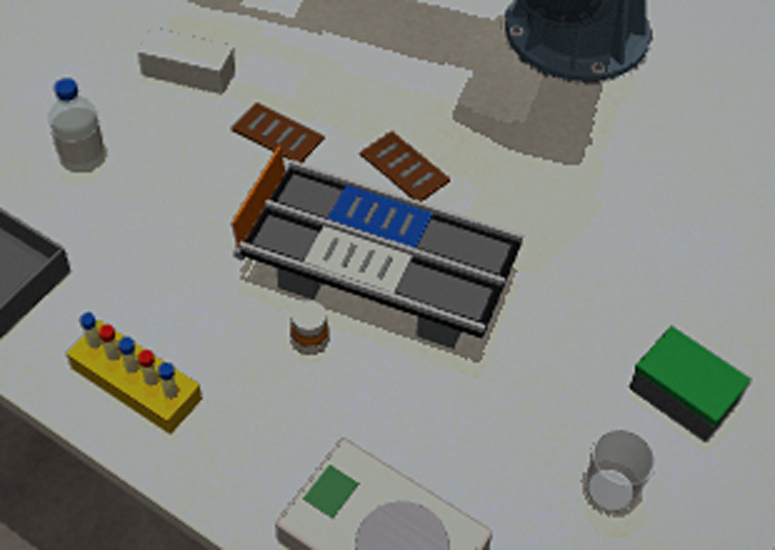

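View pics/top0c.png

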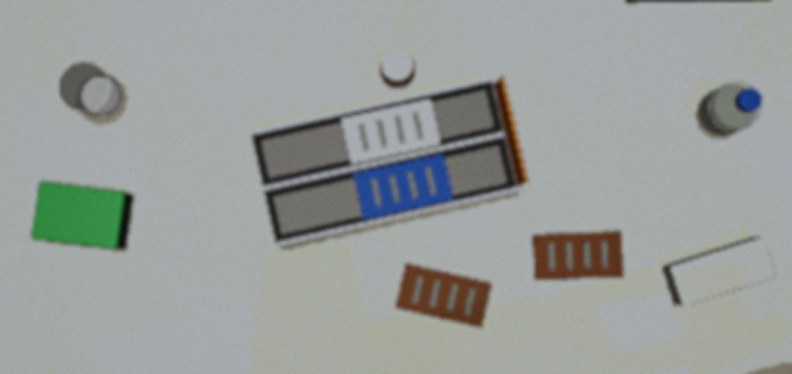

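The blue tray lies in the lane nearer the robot (top ≈ (274,214)), with white in the far lane. The two brown trays are the look-alikes. Next I'll fit the ledge pose.

```bash
cat > h.py <<'E'
from bench import ctrl
import cv2, numpy as np
from scipy.optimize import least_squares
def K(d): return np.array([[d["fx"],0,d["cx"]],[0,d["fy"],d["cy"]],[0,0,1]]),np.array([d["k1"],0,0,0.])
def proj(d,P):
    k,D=K(d); return cv2.projectPoints(np.asarray(P,float).reshape(-1,3),d["rvec"],d["tvec"],k,D)[0].reshape(-1,2)
def unproj(d,uv,z):
    k,D=K(d); n=cv2.undistortPoints(np.asarray(uv,float).reshape(-1,1,2),k,D).reshape(-1,2)
    R=cv2.Rodrigues(d["rvec"])[0]; C=-R.T@d["tvec"]; r=np.c_[n,np.ones(len(n))]@R
    return C+r*((z-C[2])/r[:,2])[:,None]
def blue(img,box):
    hsv=cv2.cvtColor(img,cv2.COLOR_BGR2HSV)
    m=cv2.inRange(hsv,(100,120,40),(130,255,255)); l,t,r,b=[int(v) for v in box]
    o=np.zeros_like(m);o[t:b,l:r]=m[t:b,l:r]
    o=cv2.morphologyEx(o,cv2.MORPH_CLOSE,np.ones((7,7)))
    return o
def L2W(p,P):
    x,y,a=p;P=np.asarray(P,float).reshape(-1,3);c,s=np.cos(a),np.sin(a)
    return np.c_[x+c*P[:,0]-s*P[:,1],y+s*P[:,0]+c*P[:,1],P[:,2]]
E
cat > fit.py <<'E'
from h import *
S=ctrl.camera("scene");T=ctrl.camera("top")
sc=np.array([[290,167],[521,238],[268,205],[502,278],[242,247],[484,326]])/2.5+[140,130]
sp=[[-.074,-.16,.08],[-.074,.16,.08],[0,-.16,.08],[0,.16,.08],[.074,-.16,.08],[.074,.16,.08]]
tc=np.array([[254,134],[279,245],[520,190]])/2.2+[90,130]
tp=[[.077,.16,.08],[-.077,.16,.08],[-.077,-.16,.08]]
def f(p): return np.r_[(proj(S,L2W(p[:3],sp))+p[3:5]-sc).ravel(),(proj(T,L2W(p[:3],tp))+p[5:7]-tc).ravel(),p[3:]/1.]
r=least_squares(f,[.55,0,0,0,0,0,0]);p=r.x[:3];print(r.x.round(4));print(r.fun.round(1))
c,s=np.cos(p[2]),np.sin(p[2])
for n,d,b in(("S",S,(264,195,330,240)),("T",T,(245,195,305,235))):
    m=blue(d["color"],b);cs,_=cv2.findContours(m,0,1);q=max(cs,key=cv2.contourArea)
    box=cv2.boxPoints(cv2.minAreaRect(q)) if n=="T" else cv2.approxPolyDP(q,4,True).reshape(-1,2)
    W=unproj(d,box,.076);l=np.c_[(W[:,0]-p[0])*c+(W[:,1]-p[1])*s,-(W[:,0]-p[0])*s+(W[:,1]-p[1])*c]
    M=cv2.moments(m,True);ce=unproj(d,[[M["m10"]/M["m00"],M["m01"]/M["m00"]]],.076)[0]
    print(n,box.round(1).tolist(),(l*1000).round(0).tolist(),"centre W",ce.round(4),"L",((ce[0]-p[0])*c+(ce[1]-p[1])*s).round(4),(-(ce[0]-p[0])*s+(ce[1]-p[1])*c).round(4))
def gate(th,x): # hinge y=-.166,z=.06
    return [x,-.166-.05*np.sin(th),.06+.05*np.cos(th)]
for n,d,o in (("scene",S,(140,130,450,350,2.5)),("top",T,(190,140,350,260,4.9))):
    im=d["color"];l,t,rr,b,k=o;im=cv2.resize(im[t:b,l:rr],None,fx=k,fy=k,interpolation=cv2.INTER_CUBIC)
    for P,col in ((sp,(0,255,255)),([gate(0,-.069),gate(0,.069),gate(.1,-.069),gate(.1,.069)],(255,0,255)),([[-.069,-.166,.06],[.069,-.166,.06]],(0,255,0))):
        for u in proj(d,L2W(p,P)): cv2.circle(im,tuple(int(v) for v in ((u+.5-[l,t])*k)),3,col,1)
    cv2.imwrite(f"pics/fit_{n}.png",im)
E
python3 fit.py
```

```text
[ 0.5691  0.0119  0.2238  0.8341  1.1097  0.6982 -0.1262]
[-0.7 -1.5  0.5 -0.6 -1.3 -0.6  1.   1.2 -0.9 -0.4  0.7  0.8 -0.9 -1.
  0.   1.3  0.2 -0.2  0.8  1.1  0.7 -0.1]
S [[277, 205], [271, 217], [306, 228], [312, 215]] [[-63.0, -75.0], [-9.0, -74.0], [-10.0, 43.0], [-67.0, 43.0]] centre W [ 0.5352 -0.0111  0.076 ] L -0.0381 -0.0149
T [[249.60000610351562, 208.5], [290.79998779296875, 199.0], [295.6000061035156, 220.1999969482422], [254.5, 229.60000610351562]] [[-4.0, 46.0], [-5.0, -75.0], [-67.0, -74.0], [-66.0, 46.0]] centre W [ 0.5374 -0.0104  0.076 ] L -0.0358 -0.0147
```

View pics/fit_scene.png

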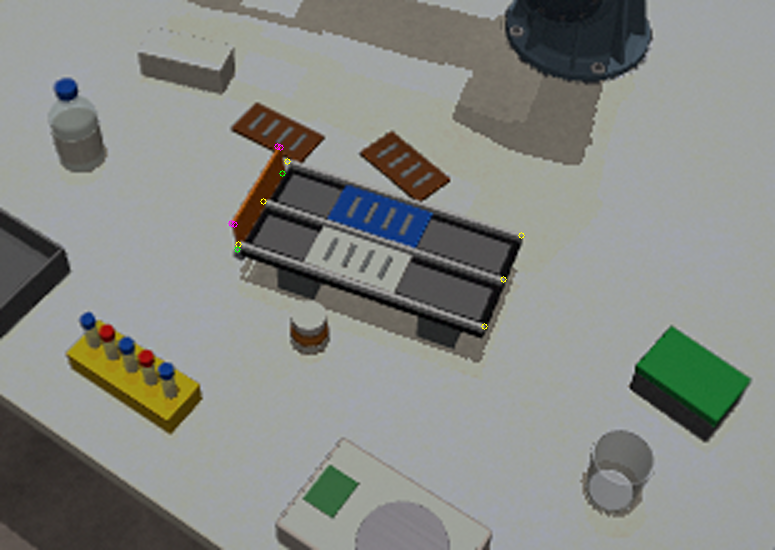

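View pics/fit_top.png

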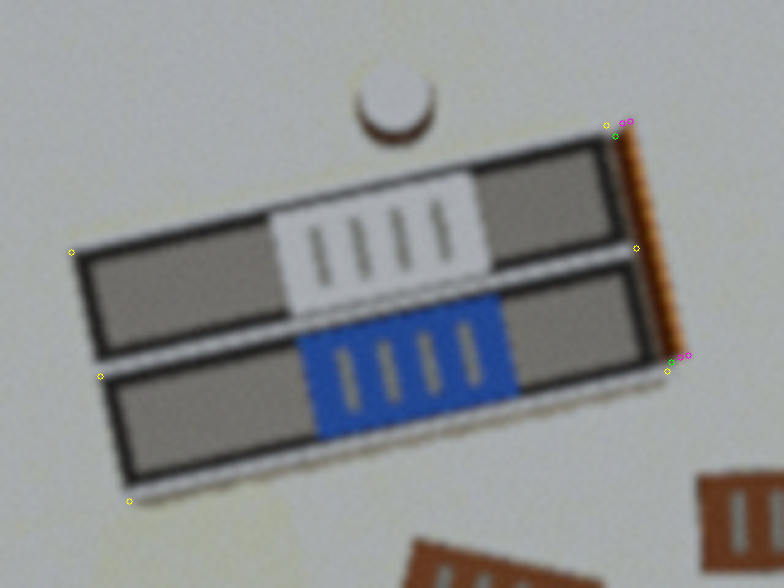

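move_arm(rows="0 0 0 0 0 6.7 0; 0 0 0 0 0 6.7 0; -2.3 -2.8 0 0 0 0 0; -2.3 -2.8 0 0 0 0 0; -2.3 -2.8 0 0 0 0 0; -2.3 -2.8 0 0 0 0 0; -2.3 -2.8 0 0 0 0 0; -2.3 -2.8 0 0 0 0 0; -2.3 -2.8 0 0 0 0 0; -2.3 -2.8 0 0 0 0 0; -2.3 -2.8 0 0 0 0 0; -2.3 -2.8 0 0 0 0 0; -2.3 -2.8 0 0 0 0 0; -2.3 -2.8 0 0 0 0 0; -2.3 -2.8 0 0 0 0 0; -2.3 -2.8 0 0 0 0 0; 0 0 0 0 0 0 0")

```text
time_s: 2.8
eef_pos: [0.5666, -0.1115, 0.3039]
eef_rot: [-0.001, 0.783, -0.622, 0.0]
wrist_force: [-0.4, -0.7, -0.2]
opening: 0.001
```

```bash
cat >> h.py <<'E'
P0=np.array([.5691,.0119,.2238])
def state():
    from scipy.spatial.transform import Rotation as Ro
    o=ctrl.get_obs();w,x,y,z=o["eef_rot"];R=Ro.from_quat([x,y,z,w]).as_matrix();c,s=np.cos(P0[2]),np.sin(P0[2])
    d=o["eef_pos"]-[*P0[:2],0]
    print("t",round(o["time_s"],2),"ledge xy mm",(1000*(c*d[0]+s*d[1])).round(1),(1000*(-s*d[0]+c*d[1])).round(1),"tip z",(1000*(d[2]-.073)).round(1),"toolx yaw vs ledge -y deg",np.degrees(np.arctan2(R[1,0],R[0,0])-(P0[2]-np.pi/2)).round(2),"toolz",R[:,2].round(4),"F",o["wrist_force"].round(1),"open",round(o["opening"],2))
E
python3 -c "
from h import *
state()
for c in('scene','top'): cv2.imwrite(f'pics/{c}1.png',cv2.resize(ctrl.camera(c)['color'][100:350,140:450],None,fx=2.4,fy=2.4))"
```

```text
t 2.8 ledge xy mm -29.8 -119.8 tip z 230.9 toolx yaw vs ledge -y deg 0.25 toolz [ 0.001   0.0011 -1.    ] F [-0.4 -0.7 -0.2] open 0.0
```

move_arm(rows="0 0.7 2.5 0 0 0 0; 0 0 2.5 0 0 0 0; 0 0 2.5 0 0 0 0; 0 0 2.5 0 0 0 0; 0 0 2 0 0 0 0; 0 0 1 0 0 0 0; 0 0 0.5 0 0 0 0; 0 0 0 0 0 0 0")

```text
time_s: 3.7
eef_pos: [0.5578, -0.1169, 0.1689]
eef_rot: [0.0, 0.781, -0.624, -0.0]
wrist_force: [-0.4, 0.4, -0.5]
opening: -0.0
```

```bash
python3 -c "
from h import *
state()
for c in('scene','top'): cv2.imwrite(f'pics/{c}2.png',cv2.resize(ctrl.camera(c)['color'][130:280,180:380],None,fx=4,fy=4,interpolation=cv2.INTER_CUBIC))"
```

```text
t 3.7 ledge xy mm -39.6 -123.1 tip z 95.9 toolx yaw vs ledge -y deg -0.04 toolz [-3.e-04  0.e+00 -1.e+00] F [-0.4  0.4 -0.5] open -0.0
```

View pics/scene2.png

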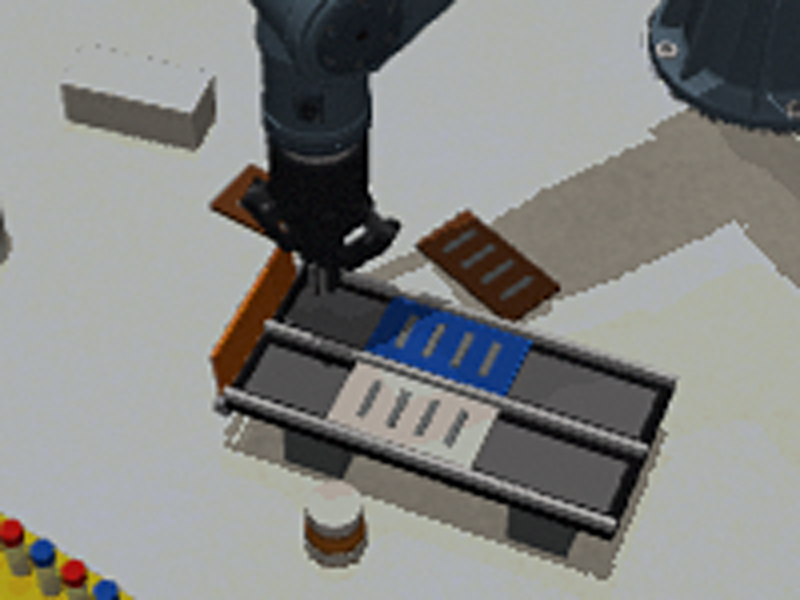

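The shut fingertip is in the near lane between gate and tray (scene crop ≈ (325,285)), and the gate is upright. Next I tip the gate outwards.

move_arm(rows="0.8 0 0 0 0 0 0; 0.8 0 0 0 0 0 0; 0.8 0 0 0 0 0 0; 0.8 0 0 0 0 0 0; 0.8 0 0 0 0 0 0; 0.8 0 0 0 0 0 0; 0.8 0 0 0 0 0 0; 0.8 0 0 0 0 0 0; 0.8 0 0 0 0 0 0; 0 0 0 0 0 0 0; 0 0 0 0 0 0 0; 0 0 0 0 0 0 0")

```text
time_s: 5.0
eef_pos: [0.5739, -0.1862, 0.1688]
eef_rot: [-0.0, 0.782, -0.624, -0.0]
wrist_force: [-0.0, -0.5, -0.5]
opening: -0.002
```

```bash
python3 -c "
from h import *
state()
for c in('scene','top'): cv2.imwrite(f'pics/{c}3.png',cv2.resize(ctrl.camera(c)['color'][130:280,180:380],None,fx=4,fy=4,interpolation=cv2.INTER_CUBIC))"
```

```text
t 5.0 ledge xy mm -39.3 -194.3 tip z 95.8 toolx yaw vs ledge -y deg 0.02 toolz [-3.e-04  3.e-04 -1.e+00] F [-0.  -0.5 -0.5] open -0.0
```

View pics/scene3.png

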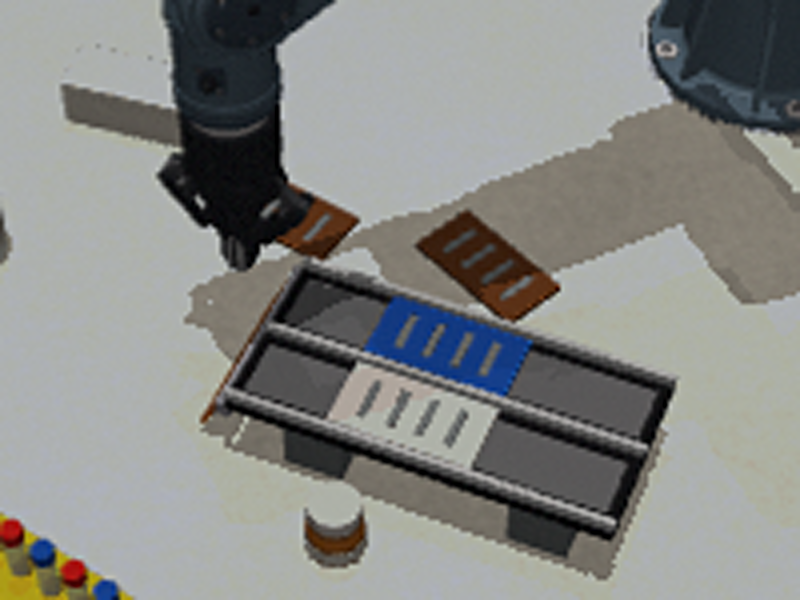

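The gate has dropped: only its edge shows, below the deck. Next I raise the hand and go behind the tray.

move_arm(rows="0 0 -2 0 0 0 0; 0 -0.2 -2 0 0 0 0; -3 0 0 0 0 0 0; -3 0 0 0 0 0 0; -3 0 0 0 0 0 0; -3 0 0 0 0 0 0; -3 0 0 0 0 0 0; -3 0 0 0 0 0 0; -3 0 0 0 0 0 0; -3 0 0 0 0 0 0; -3 0 0 0 0 0 0; -1 0 0 0 0 0 0; 0 0 1.5 0 0 0 0; 0 0 1.5 0 0 0 0; 0 0 1.5 0 0 0 0; 0 0 1 0 0 0 0; 0 0 0 0 0 0 0; 0 0 0 0 0 0 0")

```text
time_s: 6.9
eef_pos: [0.514, 0.0867, 0.1541]
eef_rot: [0.0, 0.782, -0.624, 0.0]
wrist_force: [0.4, -0.7, -0.2]
opening: -0.004
```

```bash
python3 -c "
from h import *
state()
for c in('scene','top'): cv2.imwrite(f'pics/{c}4.png',cv2.resize(ctrl.camera(c)['color'][130:280,180:380],None,fx=4,fy=4,interpolation=cv2.INTER_CUBIC))"
```

```text
t 6.9 ledge xy mm -37.1 85.1 tip z 81.1 toolx yaw vs ledge -y deg -0.01 toolz [ 0.e+00 -1.e-04 -1.e+00] F [ 0.4 -0.7 -0.2] open -0.0
```

View pics/scene4.png

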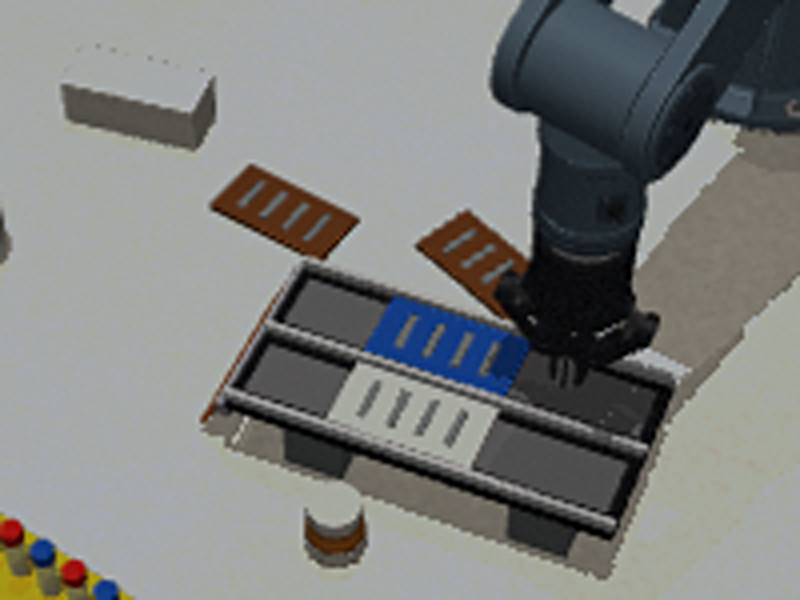

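View pics/top4.png

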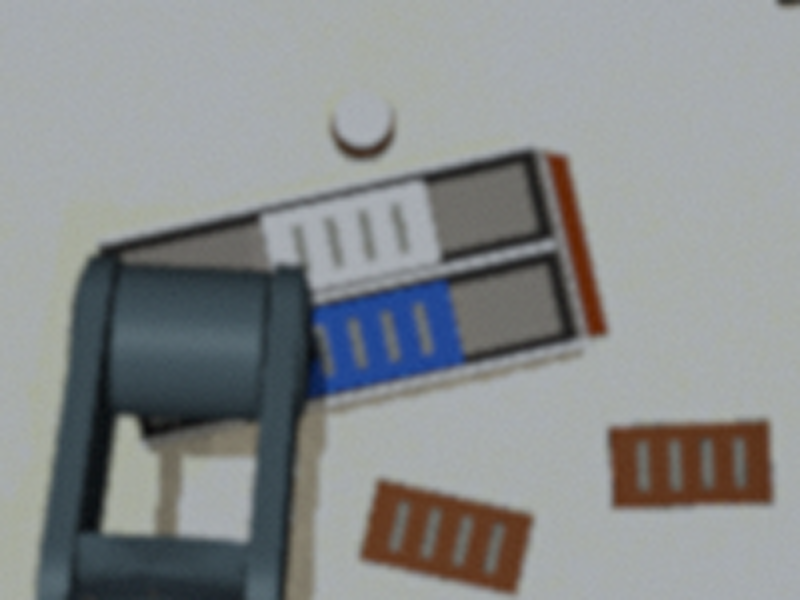

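The finger is behind the tray with clearance, and the gate hangs down. Next I lower it gently.

move_arm(rows="0 0 0.3 0 0 0 0; 0 0 0.2 0 0 0 0; 0 0 0.1 0 0 0 0; 0 0 0.1 0 0 0 0; 0 0 0 0 0 0 0; 0 0 0 0 0 0 0")

```text
time_s: 7.6
eef_pos: [0.5138, 0.0869, 0.1469]
eef_rot: [0.0, 0.782, -0.624, -0.0]
wrist_force: [0.1, -0.4, 0.6]
opening: 0.001
```

```bash
python3 -c "
from h import *
state()
for c in('scene',): cv2.imwrite(f'pics/{c}5.png',cv2.resize(ctrl.camera(c)['color'][190:250,270:370],None,fx=8,fy=8,interpolation=cv2.INTER_CUBIC))"
```

```text
t 7.6 ledge xy mm -37.3 85.4 tip z 73.9 toolx yaw vs ledge -y deg 0.01 toolz [-1.e-04  0.e+00 -1.e+00] F [ 0.1 -0.4  0.6] open 0.0
```

View pics/scene5.png

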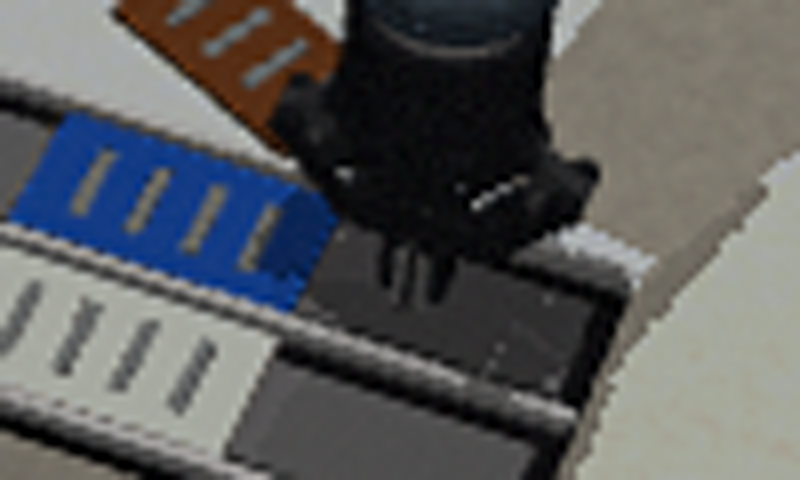

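move_arm(rows="0 0 0.15 0 0 0 0; 0.8 0 0 0 0 0 0; 0.8 0 0 0 0 0 0; 0.4 0 0 0 0 0 0; 0.4 0 0 0 0 0 0; 0.4 0 0 0 0 0 0; 0.4 0 0 0 0 0 0; 0.5 0 0 0 0 0 0; 0.5 0 0 0 0 0 0; 0.5 0 0 0 0 0 0; 0.5 0 0 0 0 0 0; 0 0 0 0 0 0 0")

```text
time_s: 8.85
eef_pos: [0.5256, 0.0355, 0.1454]
eef_rot: [0.0, 0.782, -0.624, 0.0]
wrist_force: [0.1, 0.1, 0.4]
opening: -0.0
```

```bash
python3 -c "
from h import *
state()
d=ctrl.camera('scene')
cv2.imwrite('pics/scene6.png',cv2.resize(d['color'][170:260,220:360],None,fx=5.7,fy=5.7,interpolation=cv2.INTER_CUBIC))"
```

```text
t 8.85 ledge xy mm -37.2 32.7 tip z 72.4 toolx yaw vs ledge -y deg -0.03 toolz [ 2.e-04 -3.e-04 -1.e+00] F [0.1 0.1 0.4] open -0.0
```

View pics/scene6.png

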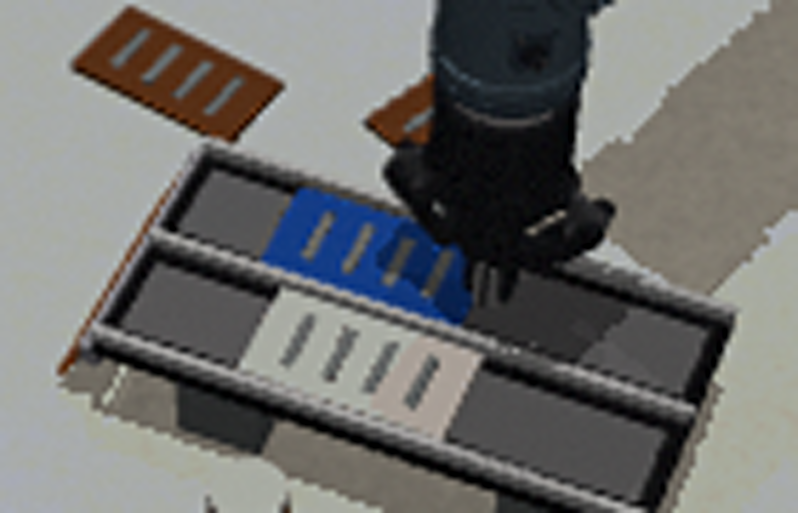

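The tray moves ahead of the finger, flat and straight. Continuing.

move_arm(rows="0.5 0 0 0 0 0 0; 0.5 0 0 0 0 0 0; 0.5 0 0 0 0 0 0; 0.5 0 0 0 0 0 0; 0.5 0 0 0 0 0 0; 0.5 0 0 0 0 0 0; 0.5 0 0 0 0 0 0; 0.5 0 0 0 0 0 0; 0.5 0 0 0 0 0 0; 0.5 0 0 0 0 0 0; 0.5 0 0 0 0 0 0; 0.5 0 0 0 0 0 0; 0.5 0 0 0 0 0 0; 0.5 0 0 0 0 0 0; 0.3 0 0 0 0 0 0; 0.2 0 0 0 0 0 0; 0 0 0 0 0 0 0")

```text
time_s: 10.6
eef_pos: [0.5421, -0.0372, 0.1455]
eef_rot: [-0.0, 0.782, -0.624, 0.0]
wrist_force: [-0.3, 0.1, -0.7]
opening: -0.001
```

```bash
cat > lead.py <<'E'
from h import *
import sys
state()
S=ctrl.camera("scene");T=ctrl.camera("top")
c,s=np.cos(P0[2]),np.sin(P0[2])
for n,d in(("S",S),("T",T)):
    g=proj(d,L2W(P0,[[-.037,-.16+dy,.076] for dy in (-.06,.14)]))
    lo=g.min(0)-18;hi=g.max(0)+18
    m=blue(d["color"],(*lo,*hi));m=cv2.morphologyEx(m,cv2.MORPH_OPEN,np.ones((3,3)));ys,xs=np.nonzero(m)
    W=unproj(d,np.c_[xs,ys],.076);l=np.c_[(W[:,0]-P0[0])*c+(W[:,1]-P0[1])*s,-(W[:,0]-P0[0])*s+(W[:,1]-P0[1])*c]*1000
    for x0 in(-60,-48,-36,-24,-12):
        k=abs(l[:,0]-x0)<4
        print(n,x0,l[k,1].min().round(1) if k.any() else None,l[k,1].max().round(1) if k.any() else None)
    print(n,"x range",l[:,0].min().round(1),l[:,0].max().round(1))
tag=sys.argv[1]
for n,d in(("scene",S),("top",T)): cv2.imwrite(f"pics/{n}{tag}.png",cv2.resize(d["color"][150:270,200:360],None,fx=5,fy=5,interpolation=cv2.INTER_CUBIC))
E
python3 lead.py 7
```

```text
t 10.6 ledge xy mm -37.2 -41.9 tip z 72.5 toolx yaw vs ledge -y deg -0.0 toolz [ 2.e-04 -2.e-04 -1.e+00] F [-0.3  0.1 -0.7] open -0.0
S -60 -167.1 -69.3
S -48 -167.8 -61.6
S -36 -167.3 -56.9
S -24 -166.2 -49.4
S -12 -167.4 -49.2
S x range -68.1 -4.0
T -60 -165.8 -120.1
T -48 -167.2 -126.3
T -36 -167.2 -131.8
T -24 -167.2 -140.7
T -12 -167.1 -143.5
T x range -66.7 -5.4
```

View pics/top7.png

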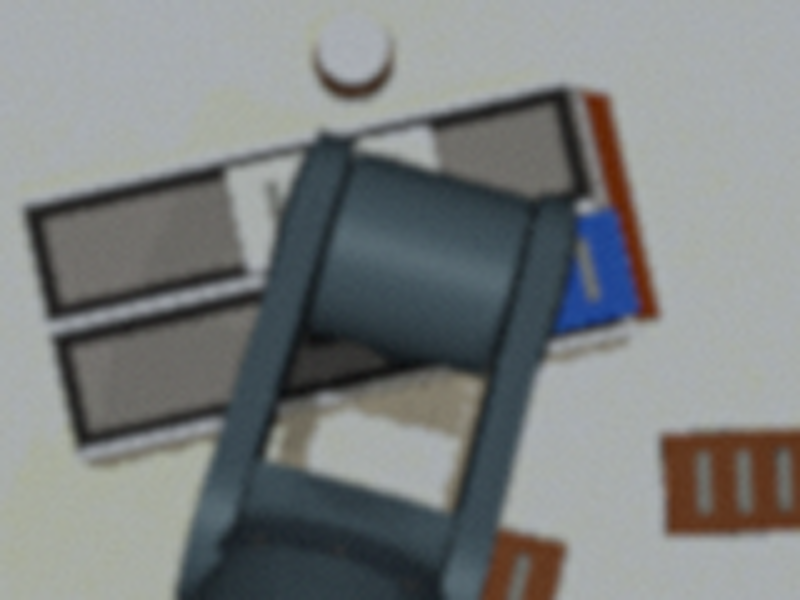

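View pics/scene7.png

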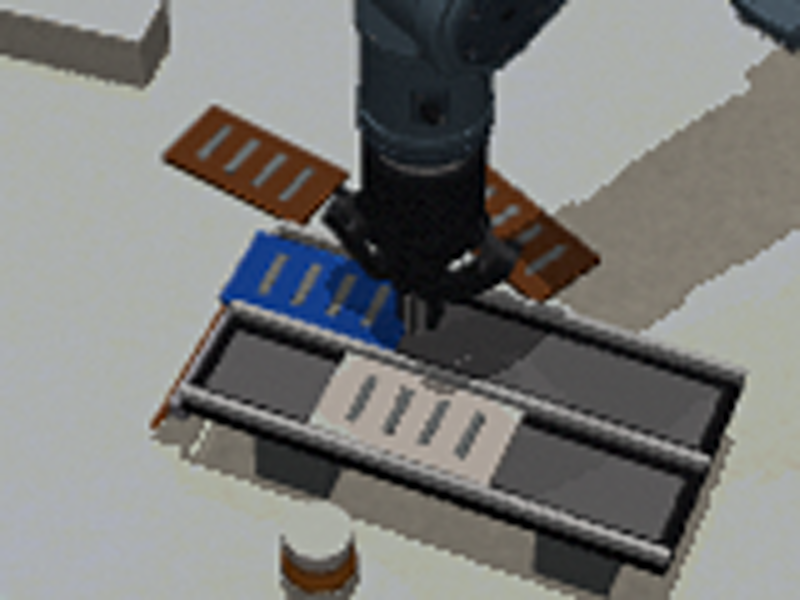

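The lead edge is about 7 mm past the end in both cameras. It needs about 32 mm more.

move_arm(rows="0.4 0 0 0 0 0 0; 0.4 0 0 0 0 0 0; 0.4 0 0 0 0 0 0; 0.4 0 0 0 0 0 0; 0.4 0 0 0 0 0 0; 0.4 0 0 0 0 0 0; 0.3 0 0 0 0 0 0; 0.2 0 0 0 0 0 0; 0.2 0 0 0 0 0 0; 0.1 0 0 0 0 0 0; 0 0 0 0 0 0 0; 0 0 0 0 0 0 0; 0 0 0 0 0 0 0")

```text
time_s: 12.0
eef_pos: [0.5492, -0.0681, 0.1455]
eef_rot: [-0.0, 0.782, -0.624, 0.0]
wrist_force: [-0.9, -0.2, -0.7]
opening: 0.005
```

```bash
python3 lead.py 8
```

```text
t 12.0 ledge xy mm -37.2 -73.6 tip z 72.5 toolx yaw vs ledge -y deg 0.02 toolz [ 2.e-04 -1.e-04 -1.e+00] F [-0.9 -0.2 -0.7] open 0.0
S -60 -198.0 -105.6
S -48 -198.5 -96.1
S -36 -197.9 -88.2
S -24 -198.4 -80.5
S -12 -197.8 -80.3
S x range -68.1 -4.0
T -60 -195.0 -161.7
T -48 -197.8 -167.2
T -36 -197.8 -176.2
T -24 -197.7 -179.0
T -12 -197.7 -185.2
T x range -64.9 -5.7
```

View pics/scene8.png

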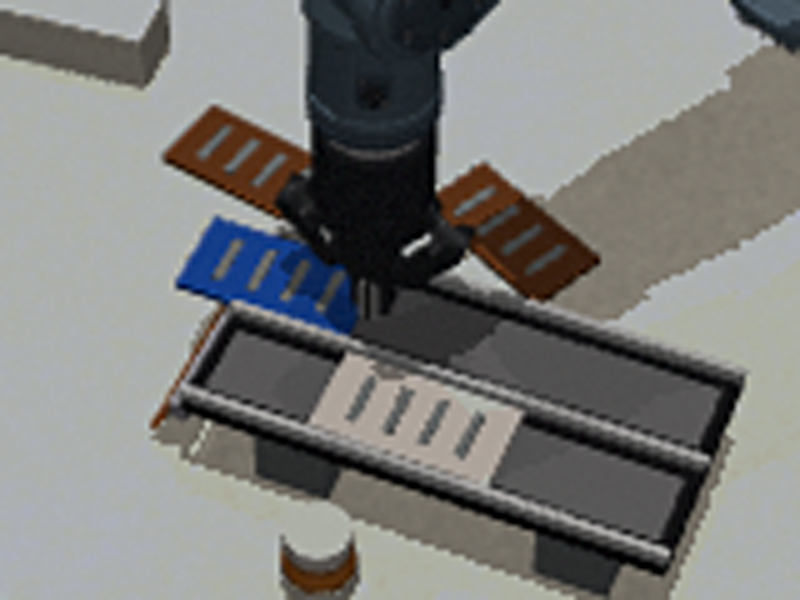

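The lead is at about -198 mm, a 38 mm overhang in the middle of the band. Next I back off from the tray, then raise the hand clear.

move_arm(rows="-0.3 0 0 0 0 0 0; -0.6 0 0 0 0 0 0; -0.6 0 0 0 0 0 0; -1 0 -1 0 0 0 0; -1 0 -2 0 0 0 0; -2 0 -2.5 0 0 0 0; -3 0 -3 0 0 0 0; -3 0 -3 0 0 0 0; -3 0 -3 0 0 0 0; -3 0 0 0 0 0 0; -3 0 0 0 0 0 0; -3 0 0 0 0 0 0; -3 0 0 0 0 0 0; 0 0 0 0 0 0 0; 0 0 0 0 0 0 0; 0 0 0 0 0 0 0")

```text
time_s: 13.7
eef_pos: [0.4903, 0.1899, 0.2907]
eef_rot: [-0.0, 0.782, -0.624, 0.0]
wrist_force: [0.7, 0.7, 0.2]
opening: 0.003
```

```bash
python3 lead.py 9
```

```text
t 13.7 ledge xy mm -37.4 191.1 tip z 217.7 toolx yaw vs ledge -y deg 0.01 toolz [ 5.e-04 -3.e-04 -1.e+00] F [0.7 0.7 0.2] open 0.0
S -60 -198.0 -79.8
S -48 -198.5 -79.6
S -36 -197.9 -80.7
S -24 -198.4 -80.5
S -12 -197.8 -80.3
S x range -68.2 -4.0
T -60 -195.0 -82.0
T -48 -197.8 -81.9
T -36 -197.8 -81.8
T -24 -197.7 -81.8
T -12 -197.7 -81.7
T x range -66.8 -5.1
```

View pics/scene9.png

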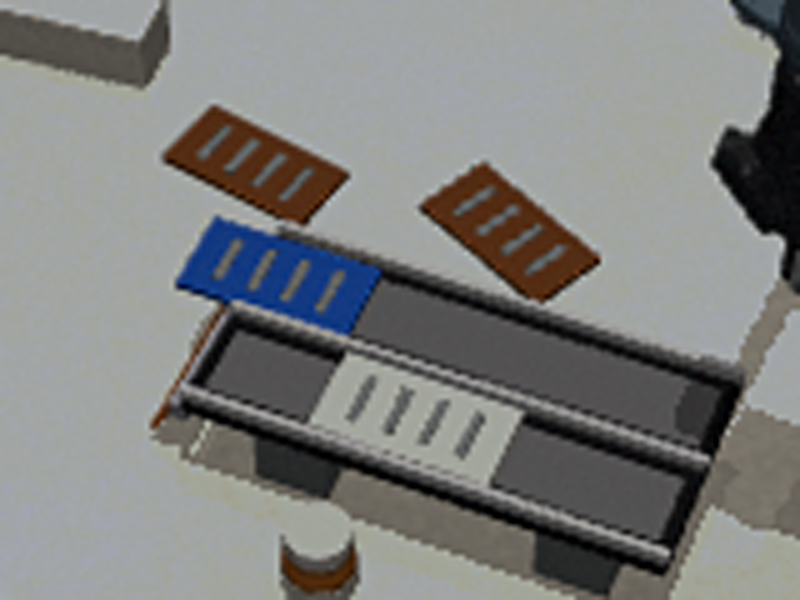

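View pics/top9.png

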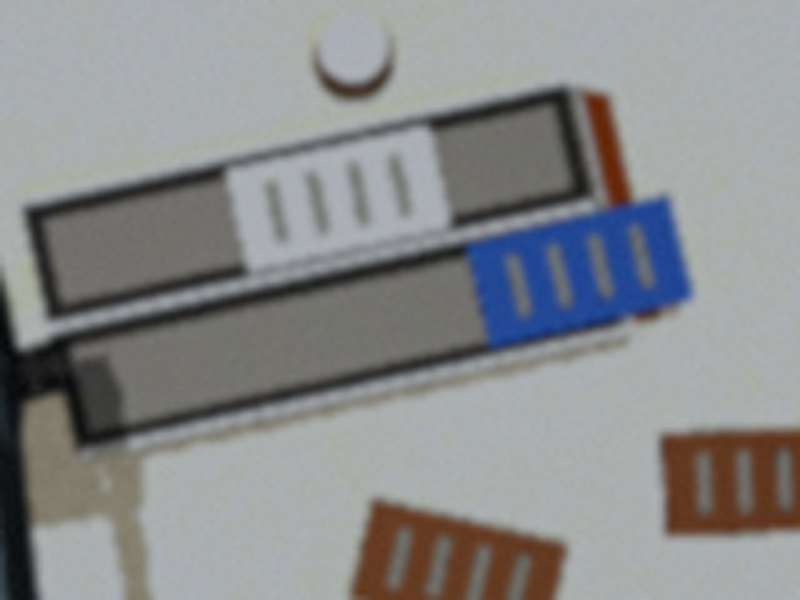

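The tray lies flat and straight with a 38–39 mm overhang. The gate is down, the white tray is untouched and the hand is clear, so I'm handing in.

```bash
python3 -c "
from bench import ctrl
print(ctrl.hand_in())"
```

```text
the job is handed in; nothing more can be done
None
```

The job is done and handed in at about 14 s of the 46 s allowed; the hand-in reports no verdict. I tipped the orange gate outwards with the shut fingertip and it dropped. Then I pushed the blue tray flat along the lane nearer the robot, backed the finger off and raised the hand clear.

**Last checks:**
- **Blue tray:** both cameras put the leading edge 38 mm past the gate end (allowed 26 to 54 mm), straight in its lane. It looks flat and did not move when the finger withdrew. One edge strip in the top camera read 35 mm instead of 38 mm, most likely because that strip catches the tray's corner.
- **Gate:** it hangs below the deck in both pictures. I judged this by eye and did not measure the angle.
- **White tray and jar:** both look unmoved.
- **Other bench items:** the bottle, carton, tip box and beaker were mostly or wholly outside the last close-ups. The hand's path stayed clear of them, but I did not measure them again.
- **Contact force:** the wrist force read below about 1 N whenever I checked it.

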